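# Close and bolt a resin pressure pot

## Robot

A 7-joint arm with a two-finger parallel gripper is mounted at the origin on a cart in front of the work surface, level with it; the furniture and walls round the work are solid. World frame = base frame: x ahead of the robot, y to its left, z up, the work surface at z = 0. Lengths are in m, angles in rad, forces in N, time in s.
With the tool pointing down it reaches from about 0.425 to 0.95 m from the base axis. Payload 16.7 kg.
Tool frame: the origin (TCP) lies at the very end of the fingers, on their centre line; the grasp point (between the pads) lies 19 mm behind it; z points along the fingers, y is the line along which they close (so a half turn about z gives the same grasp; the last joint's range is limited). The gripper opens to 94 mm and grips with 3 to 60 N. Pads are 16 mm wide; open, the fingers measure 119 mm over their backs; the gripper's body (75 mm by 177 mm) begins 78 mm behind the grasp point.
Start: joints at [1.107, 0.426, 0.074, 1.606, -0.034, 1.111, -0.067], TCP at [0.209, -0.642, 0.205] pointing down, gripper open.
Joint ranges: [-2.85, 2.85], [-0.5, 2.14], [-1.23, 1.37], [0.21, 2.46], [-1.02, 4.16], [0.16, 2.05], [-2.73, 2.73]. Speed limits (rad/s): [1.89, 1.89, 2.39, 2.39, 3.01, 3.01, 3.01].

## Interface

Orientations are given as a 3x3 rotation matrix whose columns are the frame's x, y, z axes.
In Python, from plant import ctrl, solver, get_image, workorder gives the robot as it stands. Calls block until the motion is done:
- ctrl.move_pose(position, orientation): joint-space move of the TCP to a pose.
- ctrl.line_to(position, speed=0.15, attitude=None, f_stop=None): straight line of the TCP; attitude=None keeps the orientation; speed is the mean speed in m/s. With f_stop (N) it stops when the force on the tool has changed by that much, and returns True; else False.
- ctrl.move_joints(angles): joint-space move.
- ctrl.open_gripper() and ctrl.gripper_close(effort=None): open the fingers fully, or close them until they stop; effort is the grip in N (None keeps the last).
- ctrl.wait(seconds).
- solver.inverse_kinematics(position, orientation): joint angles nearest the present ones, or None.
- ctrl.get_obs(): the state.
- get_image(name): name is "scene" or "top"; returns a dict with "img" (420x560x3 uint8, red, green, blue), "fx", "fy", "cx", "cy" (pixels), "position" and "rotation" of the camera in the world. Camera axes: x right, y down, z forward; pixel columns grow to the right and rows downward; lengths in m; the calibration is good to about 2 mm. A picture is of the moment at which its call begins. There is no depth.
A pose or a line that the arm cannot do raises ctrl.MotionError and nothing moves.
- workorder.sign_off(): hands the job in; it is judged then, once.
The state is a dict: "clock": time; "joint_positions": joint angles; "joint_vel": joint speeds; "effort": joint torques, N m; "eef_pos": TCP position; "eef_rot": TCP orientation; "contact_force": force on the tool from outside, world axes, zero at the start; "moment": the same for the moment, N m; "finger_gap": opening from 0.0 (shut) to 1.0 (fully open); "grasp_force": force on a finger pad.
Only numpy, scipy, OpenCV 4.12 (cv2) and the standard library are available. Lean on these libraries where they do the work, as an engineer would, in place of code of your own. Each camera call takes 0.05 s, during which the arm holds its last target. There are 200 camera calls.

## Task

Close the resin pressure pot for curing: screw its lid down clockwise by pushing its arms round, for as many turns as it takes, until the hole in the lid's rim stands squarely in front of the safety bolt and level with it (the red mark on the lid then meets the red line on the bolt's bracket, and the red band round the pot is covered). Then push the bolt all the way into that hole and swing its red-knobbed handle fully down sideways into the notch, so that it cannot work loose. Leave the specimen jars, the petri dish and the dropper bottles where they stand.

Things in the scene. Friction and masses are not known exactly. Their poses are not given: they have to be found in the camera images.
- pot: steel pot, 104 mm diameter, on a base plate fixed to the bench. Origin: on its upright axis at bench level, z up. Its -x axis points to the grey bracket of the safety bolt (68 to 136 mm out, 32 mm wide, top at 84 mm height). A pressure gauge sticks out to +y, up to 100 mm from the axis and below 70 mm height
- lid (a joint): how far the lid is unscrewed, rad: 0 = home (hole in front of the bolt and level with it), positive = anticlockwise from above. Right-hand thread: 10 mm up per turn (2 pi). Starts 0.9 to 1.7 turns up; only 0 fits. It can be overscrewed, to a stop at -0.6, and turned back. Turning takes 0.25 N m (3 to 4 N at an arm); it stays where it is left. A bolt pushed in draws it true from 0.06 rad off
- lid_boss (a point): top of the lid's middle boss (36 mm diameter), on the pot's axis, 128 mm above the bench with the lid home and higher by the lid's rise before. The lid is 124 mm wide, its rim's top 34 mm below this point
- lid_arm_1 (a point): point on the axis of one of the lid's three straight level radial arms, 80 mm from the pot's axis and 20 mm below the boss top (108 mm above the bench with the lid home). Arms: 16 mm thick, black grips, 120 degrees apart, ending 95 mm from the axis, free underneath from 62 mm outward. With the lid home this arm lies along the pot's +x, directly away from the bolt
- lid_arm_2 (a point): the same point on the second arm, 120 degrees anticlockwise from the first seen from above
- lid_arm_3 (a point): the same point on the third arm, 240 degrees anticlockwise from the first seen from above
- lid_hole (a point): mouth of the cross hole in the lid's rim (13 mm wide, 18 mm over its countersink), 62 mm from the axis, below a red mark on the lid's top; midway between the second and third arm. With the lid home it faces the bolt, 72 mm above the bench
- bolt (a joint): travel of the safety bolt (10 mm round steel, level and radial, axis 72 mm above the bench), m: 0 = drawn fully out, 0.022 = fully home in the lid's hole; it strikes the rim at about 0.011 if the hole is not in front of it. Starts at 0 to 0.004. Slides with about 2 N and stays where it is left
- bolt_handle (a joint): angle of the bolt's handle, rad: 0 = upright, in a slot between two cheeks (it can be tipped only when the bolt is home); 1.45 = fully down in its notch, almost level. It swings about the bolt's axis towards the pot's -y side and stays where it is left (friction 0.03 N m, about 1 N at the knob)
- knob (a point): centre of the red ball knob (20 mm diameter) on the handle's 9 mm rod, 48 mm from the bolt's axis; upright it is 120 mm above the bench, and 122 mm from the pot's axis with the bolt out, 100 mm with it home. Pushing the knob towards the pot drives the bolt
- jar_a: specimen jar with yellow lid, 54 mm wide, 72 mm high, standing loose on the bench; origin at the middle of its underside; leave it alone
- jar_b: specimen jar with yellow lid, 54 mm wide, 72 mm high, standing loose on the bench; origin at the middle of its underside; leave it alone
- jar_c: small specimen jar with white lid, 44 mm wide, 56 mm high, standing loose on the bench; origin at the middle of its underside; leave it alone
- jar_d: specimen jar with blue lid, 54 mm wide, 72 mm high, standing loose on the bench; origin at the middle of its underside; leave it alone
- petri_a: white petri dish, 61 mm wide, 15 mm high, standing loose on the bench; origin at the middle of its underside; leave it alone
- dropper_a: brown dropper bottle with red teat, 33 mm wide, 96 mm high, standing loose on the bench; origin at the middle of its underside; leave it alone
- dropper_oil: small pale dropper bottle, 30 mm wide, 84 mm high, standing loose on the bench; origin at the middle of its underside; leave it alone

How it is judged:
On the way, in this order (a step that is already met when the one before it is completed fails the run):
1. the lid is screwed home: its hole within 0.15 rad of the bolt, on the right turn (value of joint lid between -0.15 and 0.15 rad), for 0.1 s.
2. the bolt is pushed home in the lid's hole (at least 18.5 of its 22 mm) (value of joint bolt above 0.0185 m), for 0.1 s.
3. the handle is swung down into its notch (value of joint bolt_handle above 1.25 rad), for 0.1 s.
At the end, for the whole second after the job is handed in: lid home (within 0.08 rad) and at rest, bolt at least 18.5 mm of its 22 mm travel into the lid's hole, handle at least 1.25 rad down in its notch; the jars, dish and dropper bottles are within 20 mm of where they stood (value of joint lid between -0.08 and 0.08 rad and value of joint bolt above 0.0185 m and value of joint bolt_handle above 1.25 rad and velocity of joint lid between -0.05 and 0.05 rad/s and distance of each of jar_a, jar_b, jar_c, jar_d, petri_a, dropper_a, dropper_oil from where it was at the start of the episode below 0.02 m); the robot touches nothing.
It fails at once if a jar, the petri dish or a dropper bottle is moved more than 20 mm or tipped over (distance of any of jar_a, jar_b, jar_c, jar_d, petri_a, dropper_a, dropper_oil from where it was at the start of the episode above 0.02 m or angle between any of jar_a, jar_b, jar_c, jar_d, petri_a, dropper_a, dropper_oil's own z axis and vertical above 0.5 rad).
It also fails if it takes over 69 s, if anything falls off the work surface, if the arm or the gripper's body presses on something with over 40 N, if the wrist force passes 120 N, or if a joint passes its speed limit or range.

## Working session

There is one attempt and no reset: what is moved stays moved. The work goes in short steps, each a Python script; the robot and the scene stay as the last script left them, time stands still between calls to the robot, and variables do not carry over. Pictures are saved under pics/ and viewed, at most 10 in all, crops included, and the job is handed in when it is done.

```bash
ls; mkdir -p pics
python3 - <<'E'
from plant import ctrl, get_image
import cv2,numpy as np
for n in("scene","top"):
    d=get_image(n); cv2.imwrite(f"pics/{n}0.png",d["img"][:,:,::-1])
    print(n,d["fx"],d["fy"],d["cx"],d["cy"],np.round(d["position"],4).tolist(),np.round(d["rotation"],4).tolist())
o=ctrl.get_obs();print(o["clock"],o["eef_pos"],o["eef_rot"],o["finger_gap"])
E
```

```text
pics
scene 532.0287043673495 532.0287043673495 272.34791928301195 205.51751530737104 [0.1968, -0.7809, 1.1596] [[0.8705, -0.3689, 0.3257], [-0.492, -0.6649, 0.5619], [0.0093, -0.6494, -0.7604]]
top 506.38907586083013 506.38907586083013 278.69574717904334 214.2535587436336 [0.3586, -0.014, 1.6364] [[0.0037, -0.9842, 0.1768], [-1.0, -0.0047, -0.0053], [0.006, -0.1768, -0.9842]]
0.1 [ 0.20886681 -0.64147247  0.20485603] [[ 9.50874189e-01  3.09577285e-01 -4.26330822e-04]
 [ 3.09577567e-01 -9.50873624e-01  1.04010603e-03]
 [-8.33935326e-05 -1.12099244e-03 -9.99999368e-01]] 0.995043319593076
```

View pics/scene0.png

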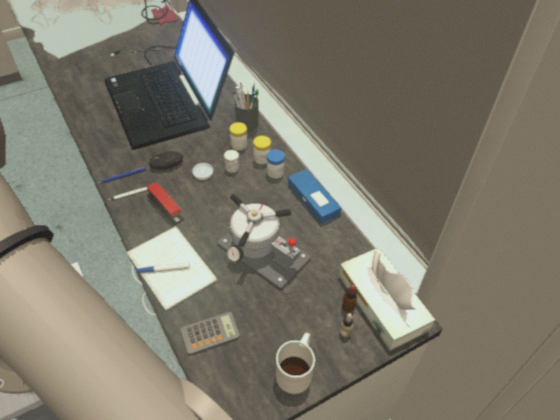

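View pics/top0.png

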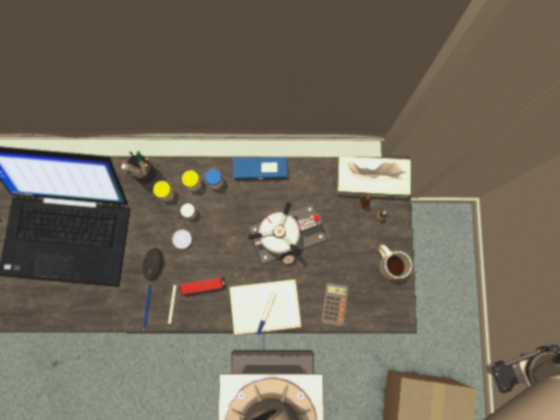

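```bash
cat > h.py <<'E'
import cv2,numpy as np
from plant import ctrl, solver, get_image
def ray(d,u,v):
    r=d["rotation"]@np.array([(u-d["cx"])/d["fx"],(v-d["cy"])/d["fy"],1.]);return np.array(d["position"]),r/np.linalg.norm(r)
def onz(d,u,v,z):
    p,r=ray(d,u,v);return p+r*(z-p[2])/r[2]
def two(d1,a,d2,b):
    p,r=ray(d1,*a);q,s=ray(d2,*b)
    t=np.linalg.lstsq(np.c_[r,-s],q-p,rcond=None)[0];A,B=p+r*t[0],q+s*t[1]
    return (A+B)/2,np.linalg.norm(A-B)
def proj(d,P):
    c=np.array(d["rotation"]).T@(np.array(P)-d["position"]);return d["fx"]*c[0]/c[2]+d["cx"],d["fy"]*c[1]/c[2]+d["cy"]
def red(img,box):
    x0,y0,x1,y1=box;h=cv2.cvtColor(img[y0:y1,x0:x1],cv2.COLOR_RGB2HSV)
    m=(((h[...,0]<8)|(h[...,0]>172))&(h[...,1]>140)&(h[...,2]>60)).astype(np.uint8)
    n,l,s,c=cv2.connectedComponentsWithStats(m)
    return [(s[i,4],*np.round(c[i]+[x0,y0],1)) for i in range(1,n)]
def crop(img,box,f):
    x0,y0,x1,y1=box;return cv2.resize(img[y0:y1,x0:x1,::-1],None,fx=f,fy=f,interpolation=cv2.INTER_CUBIC)
def pair(name,S,T):
    a=crop(S["img"],(210,180,320,295),3.6*1) ;b=crop(T["img"],(235,190,345,275),3.6)
    o=np.zeros((max(a.shape[0],b.shape[0]),a.shape[1]+b.shape[1],3),np.uint8);o[:a.shape[0],:a.shape[1]]=a;o[:b.shape[0],a.shape[1]:]=b
    cv2.imwrite(name,o)
E
python3 - <<'E'
from h import *
S=get_image("scene");T=get_image("top")
pair("pics/p1.png",S,T)
print(red(S["img"],(210,180,320,295)));print(red(T["img"],(235,190,345,275)))
print(two(S,(255,214),T,(279,231)), two(S,(292,242),T,(317,218)))
E
```

```text
[(np.int32(47), np.float64(291.6), np.float64(241.4))]
[(np.int32(30), np.float64(316.2), np.float64(217.3))]
(array([ 0.58134051, -0.0242784 ,  0.13248765]), np.float64(0.007386094060275149)) (array([ 0.62196412, -0.13920428,  0.12426598]), np.float64(0.005534475444375926))
```

View pics/p1.png

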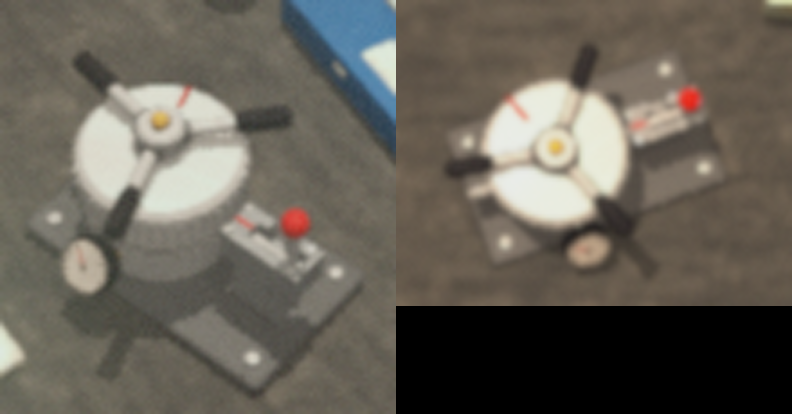

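Run:
```python
from h import *
S=get_image("scene");T=get_image("top")
def col(d,box,lo,hi):
    x0,y0,x1,y1=box;h=cv2.cvtColor(d["img"][y0:y1,x0:x1],cv2.COLOR_RGB2HSV)
    m=cv2.inRange(h,lo,hi);n,l,s,c=cv2.connectedComponentsWithStats(m);return [(int(s[i,4]),*np.round(c[i]+[x0,y0],2)) for i in range(1,n) if s[i,4]>2]
ys=col(S,(245,203,265,223),(12,90,90),(35,255,255));yt=col(T,(270,221,290,241),(12,90,90),(35,255,255));print("yel",ys,yt)
ms=col(S,(255,195,270,212),(165,50,60),(180,255,255))+col(S,(255,195,270,212),(0,50,60),(9,255,255))
mt=col(T,(262,212,276,226),(165,50,60),(180,255,255))+col(T,(262,212,276,226),(0,50,60),(9,255,255));print("mark",ms,mt)
ys=max(ys)[1:];yt=max(yt)[1:]
B,e=two(S,ys,T,yt);K,f=two(S,(291.6,241.4),T,(316.2,217.3));print(B,e,K,f)
print("boss on z",onz(S,*ys,.1412),onz(T,*yt,.1412));print("knob on z",onz(S,291.6,241.4,.12),onz(T,316.2,217.3,.12))
# lid arms/mark on planes (lid rise 13.2mm)
for q in((589,48),(455,167),(625,228)):print("armT",onz(T,235+(q[0]-396)/3.6,190+q[1]/3.6,.121))
for q in((80,62),(287,118),(118,230)):print("armS",onz(S,210+q[0]/3.6,180+q[1]/3.6,.121))
print("mark",onz(T,235+(515-396)/3.6,190+107/3.6,.107),onz(S,210+184/3.6,180+97/3.6,.107))
```

```text
yel [(16, np.float64(254.19), np.float64(213.12))] [(10, np.float64(279.0), np.float64(230.2))]
mark [(10, np.float64(260.8), np.float64(206.1))] [(14, np.float64(267.36), np.float64(218.64))]
[ 0.58146696 -0.02369133  0.13593931] 0.0036737165580057267 [ 0.62346187 -0.13659488  0.12301625] 0.0037386763881102755
boss on z [ 0.58131597 -0.02792569  0.1412    ] [ 0.57891619 -0.02312111  0.1412    ]
knob on z [ 0.62659131 -0.13509739  0.12      ] [ 0.62218753 -0.13621633  0.12      ]
armT [ 0.66488546 -0.0522838   0.121     ]
armT [0.56265236 0.05995792 0.121     ]
armT [ 0.51205935 -0.08232332  0.121     ]
armS [0.56440673 0.06204242 0.121     ]
armS [ 0.66832797 -0.05576338  0.121     ]
armS [ 0.51916466 -0.08476752  0.121     ]
mark [0.61621579 0.01030292 0.107     ] [0.61977378 0.00699838 0.107     ]
```

```bash
cat >> h.py <<'E'
C=np.array([.581,-.0255]);TH=np.deg2rad(111.6)
def u(a):return np.array([np.cos(a),np.sin(a)])
# tool down, tool x along pot -y (TH-90deg), tool y along pot -x (bolt direction)
X=np.r_[u(TH-np.pi/2),0];Z=np.array([0,0,-1.]);R=np.c_[X,np.cross(Z,X),Z]
def P(r,a,z):return np.r_[C+r*u(a),z]
def orbit(b0,b1,step=15):
    """finger from lid-frame unwound angle b0 to b1 (deg, finger angle minus TH, 360-based)"""
    n=int(np.ceil(abs(b1-b0)/step));F=0
    for b in np.linspace(b0,b1,n+1)[1:]:
        ctrl.line_to(P(.081,TH+np.deg2rad(b),.096+max(b-11,0)/360*.010),speed=.09)
        F=max(F,np.linalg.norm(ctrl.get_obs()["contact_force"]))
    return F
E
python3 - <<'E'
from h import *
bad=[];J=[]
for b in range(0,360,30):
    q=solver.inverse_kinematics(P(.081,TH+np.deg2rad(b),.1),R);J.append(q)
    if q is None: bad.append(b)
print(bad);J=np.array([j for j in J if j is not None]);print(J.min(0).round(2),J.max(0).round(2))
for p in(P(.155,TH+np.pi,.11),P(.09,TH+np.pi,.2)):print(solver.inverse_kinematics(p,R))
o=ctrl.get_obs()
ctrl.line_to(o["eef_pos"]+[0,0,.06],speed=.2)
ctrl.gripper_close(20)
b=470+28
ctrl.move_pose(P(.081,TH+np.deg2rad(b),.20),R)
o=ctrl.get_obs();print(o["clock"],o["eef_pos"],o["finger_gap"],o["contact_force"],o["joint_positions"])
T=get_image("top");cv2.imwrite("pics/t2.png",crop(T["img"],(200,170,400,300),4))
E
```

```text
[]
[ 0.16  0.31 -0.54  1.71  0.15  0.8  -1.64] [ 0.33  0.53 -0.32  2.07  0.28  0.94 -1.27]
[ 0.32239615  0.50297889 -0.21594789  1.7114795   0.12816604  0.94092173
 -1.1370595 ]
[ 0.31641757  0.36606789 -0.31183492  1.71452079  0.12481078  1.08047312
 -1.22876895]
4.4583 [ 0.55273052 -0.10245517  0.20002957] 0.0066266371049675515 [0.23495584 0.32230456 1.2074599 ] [ 0.39053092  0.27312582 -0.38302404  1.84816563  0.11728889  1.04219614
 -1.23417362]
```

View pics/t2.png

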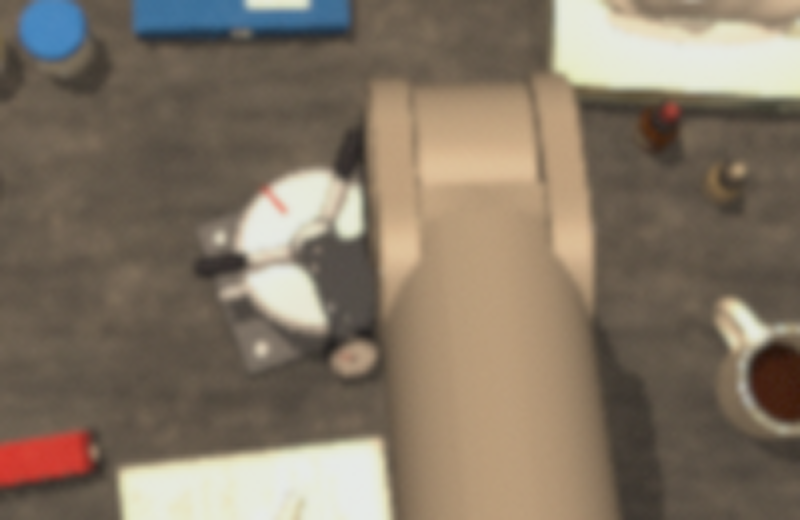

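Run:
```python
from h import *
b=498
print(ctrl.line_to(P(.081,TH+np.deg2rad(b),.096+(b-11)/36000),speed=.08,f_stop=6))
f0=np.array(ctrl.get_obs()["contact_force"]);print(f0)
for e in (480,460,420,370):
    orbit(b,e);b=e;o=ctrl.get_obs();f=np.array(o["contact_force"])-f0
    print(e,o["clock"],np.round(f,1),"tang",f[:2]@u(TH+np.deg2rad(e)+np.pi/2))
S=get_image("scene");cv2.imwrite("pics/s3.png",crop(S["img"],(200,160,340,290),4))
```

```text
False
[-0.72252443  0.81296821 -0.20092554]
480 6.375 [ 0.9 -0.   0.2] tang 0.7070337637168268
460 6.9917 [ 0.  -1.4  0.1] tang 1.2192669329642358
420 8.0667 [ 0.8 -2.  -0.6] tang 1.8444213620181686
370 9.4667 [ 0.8 -0.3  0.2] tang -0.5421892926821804
```

View pics/s3.png

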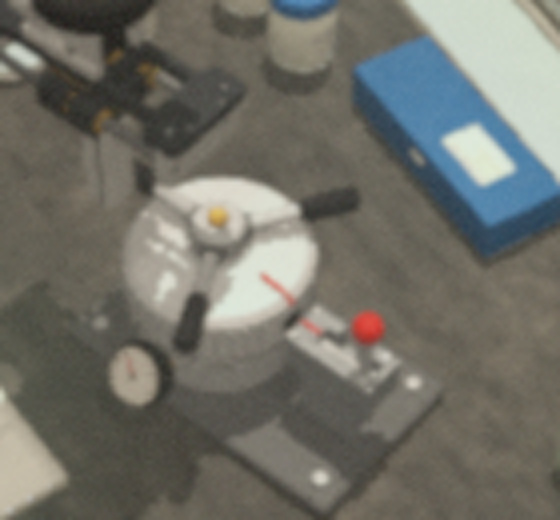

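Run:
```python
from h import *
b=370
for e in (280,225,180,135,90,45,12):
    orbit(b,e);b=e;o=ctrl.get_obs();print(e,o["clock"],np.round(o["contact_force"],1))
S=get_image("scene");T=get_image("top");a=crop(S["img"],(200,160,340,290),4);cv2.imwrite("pics/s4.png",a)
print(red(S["img"],(265,225,310,260)),max(red(T["img"],(300,200,330,235)),default=0))
```

```text
280 11.8167 [ 0.  -0.2 -0.8]
225 13.2833 [-0.5 -0.4  0.1]
180 14.4333 [ 0.2 -0.4 -0.1]
135 15.5833 [-0.2 -0.9  0.2]
90 16.7333 [-0.5 -0.3  0.5]
45 17.8833 [ 0.   0.2 -0.3]
12 18.8583 [-0.1 -1.3 -0.3]
[(np.int32(47), np.float64(291.6), np.float64(241.4))] (np.int32(31), np.float64(316.2), np.float64(217.2))
```

View pics/s4.png

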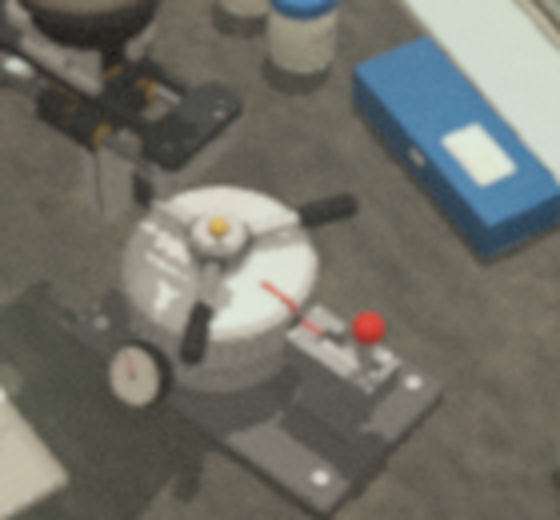

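```bash
cat >> h.py <<'E'
def mark():
    """angles (deg, about pot) of lid mark (z .094) and bracket line (z .084), rel. to bolt direction, from scene view"""
    S=get_image("scene");x0,y0,x1,y1=260,225,284,245
    I=S["img"][y0:y1,x0:x1].astype(float);w=np.clip(I[...,0]-.5*(I[...,1]+I[...,2])-25,0,None)
    v,uu=np.nonzero(w);W=w[v,uu];Q=np.array([onz(S,a+x0,b+y0,.094)[:2] for a,b in zip(uu,v)])-C
    e=u(TH+np.pi);L=Q@e;M=Q@np.array([-e[1],e[0]])
    for lo,hi in((.025,.058),(.058,.072),(.072,.1)):
        k=(L>lo)&(L<hi)
        if k.sum()>2:print("r %.3f lateral %.4f n %d"%(np.average(L[k],weights=W[k]),np.average(M[k],weights=W[k]),k.sum()))
    return S
E
python3 - <<'E'
from h import *
S=mark()
for z in(.104,.094,.084):
    for r in(.03,.06,.07,.09):print(z,r,np.round(proj(S,P(r,TH+np.pi,z)),1),end=" ")
    print()
print(proj(S,P(0,0,.128)),"yellow seen",(200+218/4,160+227/4),proj(S,P(0,0,.138)))
E
```

```text
r 0.047 lateral 0.0030 n 21
r 0.062 lateral 0.0003 n 8
r 0.080 lateral -0.0042 n 16
0.104 0.03 [263.  227.8] 0.104 0.06 [272.2 233.8] 0.104 0.07 [275.4 235.8] 0.104 0.09 [281.7 239.9] 
0.094 0.03 [263.  230.2] 0.094 0.06 [272.2 236.2] 0.094 0.07 [275.3 238.2] 0.094 0.09 [281.6 242.3] 
0.084 0.03 [263.  232.6] 0.084 0.06 [272.2 238.6] 0.084 0.07 [275.3 240.6] 0.084 0.09 [281.5 244.7] 
(np.float64(253.70925459022305), np.float64(215.877754109638)) yellow seen (254.5, 216.75) (np.float64(253.63962772096752), np.float64(213.33221200827057))
```

Run:
```python
from h import *
print(ctrl.get_obs()["eef_pos"],P(.081,TH+np.deg2rad(12),.096))
orbit(12,10.8);mark()
ctrl.line_to(P(.081,TH+np.deg2rad(20),.097),speed=.06)
ctrl.line_to(P(.081,TH+np.deg2rad(20),.18),speed=.2)
ctrl.line_to(P(.168,TH+np.pi,.19),speed=.2)
ctrl.line_to(P(.168,TH+np.pi,.111),speed=.12)
o=ctrl.get_obs();f0=np.array(o["contact_force"]);print(o["clock"],f0)
e=u(TH+np.pi)
for r in(.150,.140,.135,.130,.126,.123,.120,.117):
    s=ctrl.line_to(P(r,TH+np.pi,.111),speed=.03,f_stop=22)
    o=ctrl.get_obs();f=np.array(o["contact_force"])-f0
    print(r,"%.4f"%((o["eef_pos"][:2]-C)@e),np.round(f,1),o["clock"],s)
    if s:break
S=get_image("scene");T=get_image("top");cv2.imwrite("pics/s5.png",crop(S["img"],(200,160,340,290),4))
```

```text
[0.53597607 0.04178504 0.09604123] [0.53617528 0.04196662 0.096     ]
r 0.047 lateral 0.0028 n 22
r 0.062 lateral -0.0001 n 9
r 0.080 lateral -0.0042 n 16
22.4333 [ 0.44687294  0.73759016 -0.15354612]
0.15 0.1501 [-0.6 -0.7  0.6] 23.1833 False
0.14 0.1399 [-0.4 -0.7  1.6] 23.6667 False
0.135 0.1348 [-0.2 -1.   0.4] 23.9833 False
0.13 0.1296 [ 0.5 -0.7  0.2] 24.3 False
0.126 0.1257 [ 0.6 -0.7  0.1] 24.5833 False
0.123 0.1228 [-1.  -1.9 -0.1] 24.8333 False
0.12 0.1198 [ 0.2 -1.5  0.8] 25.0833 False
0.117 0.1186 [ 3.6 -9.6 -1.1] 25.3333 False
```

View pics/s5.png

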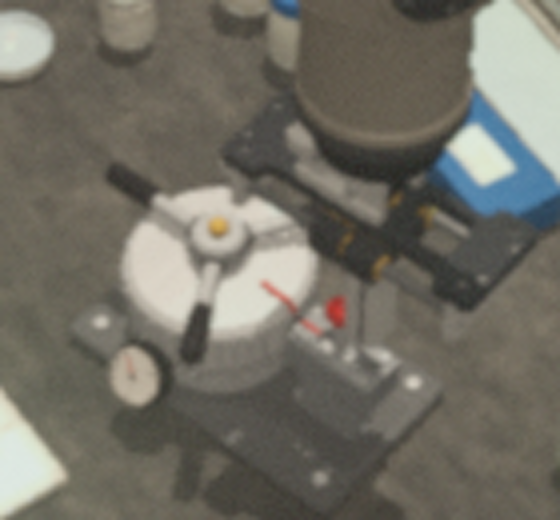

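Run:
```python
from h import *
e=u(TH+np.pi);n=u(TH-np.pi/2)   # n: pot -y
K=lambda s,z,r=.100:np.r_[C+r*e+s*n,z]
print(ctrl.line_to(P(.116,TH+np.pi,.111),speed=.03,f_stop=18),(ctrl.get_obs()["eef_pos"][:2]-C)@e)
ctrl.line_to(P(.135,TH+np.pi,.111),speed=.1)
ctrl.line_to(P(.135,TH+np.pi,.155),speed=.2)
ctrl.line_to(K(-.040,.155),speed=.2)
S=get_image("scene");print("knob",red(S["img"],(270,225,310,260)));k=max(red(S["img"],(270,225,310,260)))
q=onz(S,k[1],k[2],.12)[:2]-C;print("knob r,s",q@e,q@n)
ctrl.line_to(K(-.040,.112),speed=.12)
f0=np.array(ctrl.get_obs()["contact_force"])
for ph in np.deg2rad([0,15,30,42,54]):
    s=ctrl.line_to(K(.048*np.sin(ph)-.018,max(.072+.048*np.cos(ph)-.008,.100)),speed=.05,f_stop=15)
    o=ctrl.get_obs();print(round(np.rad2deg(ph)),np.round(np.array(o["contact_force"])-f0,1),o["clock"],s)
    if s:break
S=get_image("scene");cv2.imwrite("pics/s6.png",crop(S["img"],(200,160,340,290),4))
```

```text
False 0.11828223676637957
knob [(np.int32(39), np.float64(285.2), np.float64(237.1))]
knob r,s 0.09858307685018175 0.0024894084390922697
0 [-0.7 -1.  -0. ] 27.9583 False
15 [-1.4 -0.2 -0.4] 28.3583 False
30 [-0.8  0.4  0.5] 28.7583 False
42 [-1.3  0.4  0.4] 29.1083 False
54 [-0.1  0.1 -0.1] 29.3917 False
```

View pics/s6.png

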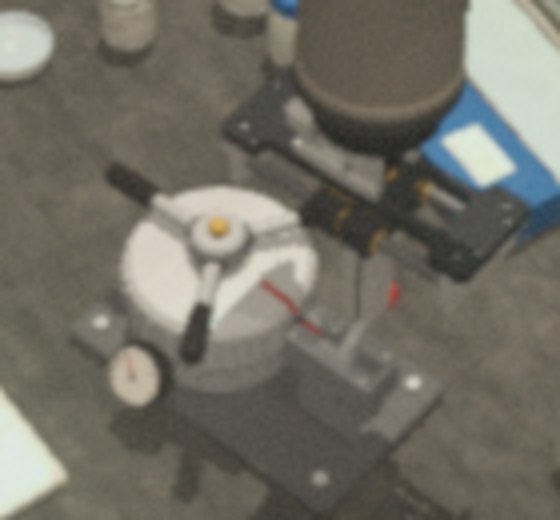

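Run:
```python
from h import *
e=u(TH+np.pi);n=u(TH-np.pi/2)
K=lambda s,z,r=.0995:np.r_[C+r*e+s*n,z]
ctrl.line_to(K(.016,.100),speed=.1)
ctrl.line_to(K(.016,.135),speed=.15)
ctrl.line_to(K(.047,.135),speed=.15)
f0=np.array(ctrl.get_obs()["contact_force"])
for z in(.11,.1,.093,.089,.086,.084):
    s=ctrl.line_to(K(.048,z),speed=.04,f_stop=12)
    o=ctrl.get_obs();print(z,o["eef_pos"][2],np.round(np.array(o["contact_force"])-f0,1),o["clock"],s)
    if s:break
ctrl.line_to(K(.048,.20),speed=.15)
ctrl.line_to(P(.1,TH,.25),speed=.2)
S=get_image("scene");T=get_image("top");k=max(red(S["img"],(270,215,320,265)));print(k,red(T["img"],(295,190,335,235)))
q=onz(S,k[1],k[2],.078)[:2]-C;print("knob r,s",q@e,q@n)
cv2.imwrite("pics/s7.png",crop(S["img"],(200,160,340,290),4));mark();print(ctrl.get_obs()["clock"])
```

```text
0.11 0.1101136795866216 [ 0.7  0.  -0.3] 31.2083 False
0.1 0.09962440229475242 [1.4 0.2 0.1] 31.6083 False
0.093 0.0926028012051877 [0.8 1.3 1.4] 31.9333 False
0.089 0.08870429698982754 [1.5 0.4 0.9] 32.1833 False
0.086 0.08678487135554193 [-1.5 -0.2 10.5] 32.4333 False
0.084 0.08570954082734544 [-3.8  1.5 19.8] 32.6833 False
(np.int32(32), np.float64(296.7), np.float64(235.2)) [(np.int32(30), np.float64(303.2), np.float64(207.3))]
knob r,s 0.09888785040564764 0.05165829252767983
r 0.047 lateral 0.0028 n 22
r 0.062 lateral -0.0001 n 9
r 0.080 lateral -0.0041 n 15
34.9667
```

View pics/s7.png

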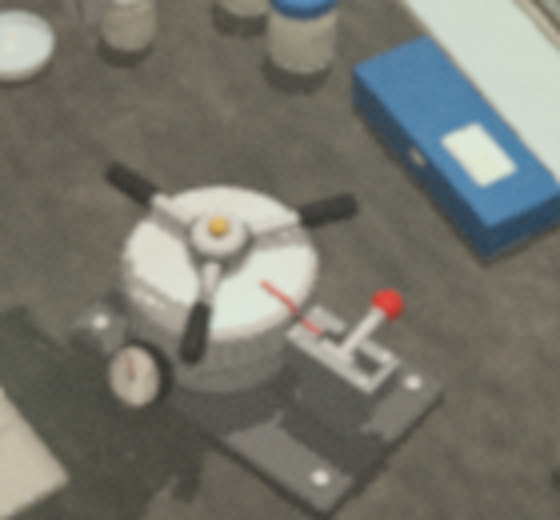

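```bash
python3 -c "
from plant import workorder
print(workorder.sign_off())"
```

```text
the job is handed in; nothing more can be done
None
```

I screwed the lid home, pushed the bolt fully in and swung the handle down to its stop, with the arm clear of everything, then handed the job in at about 35 s on the clock; no verdict came back. I did not re-measure the jars, dish and droppers at the end, but the gripper stayed clear of them throughout.

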